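# Feel round a belt cover's filed rim for burrs

### The job

The rim of the aluminium belt cover lying open side up in the foam pad has just been filed: feel it for burrs. Touch the top of the rim at the free end of the leg with the red hinge lugs and run the fingertips lightly along the whole rim, round the nose to the free end of the other leg, then lift clear. Do not press hard or lift the cover, and leave the file, the pulley and the jar where they are.

Things in the scene. Friction and masses are not known exactly. Their poses are not given: they have to be found in the camera images.
- cover (a joint): how far the belt cover is pressed down into the soft foam (m): 0 at rest, its rim then 74 mm above the bench. It sinks about 1 mm for every 2 N of downward push, stays level, springs back when released and bottoms at 12 mm; negative when lifted. The foam's pocket keeps it from moving sideways
- cover_centre (a point): centre of the underside of the belt cover: a cast aluminium U-shaped tray, 174 x 128 mm, 48 mm deep, open side up. Upright wall 4 mm thick: two straight legs 108 mm long, 124 mm apart between wall centres, joined by a half-round nose of radius 62 mm (its centre 23 mm from here towards the nose); open across the legs' free ends. Bosses inside are under 15 mm high
- rim_start (a point): point on the rim's top edge, mid-wall, at the free end of the leg with the hinge lugs: where the check begins. The two red lugs with brass bushes stand on the outside of this leg near its end, 13 mm and more below the rim
- rim_finish (a point): point on the rim's top edge, mid-wall, at the free end of the other, plain leg: where the check ends
- rim1: first stretch of the rim: the last 20 mm at the free end of the straight leg that carries the red hinge lugs. Like all the rim stretches: its origin lies mid-length on the rim's top edge, its x axis runs along the rim towards the next stretch, z is up; the wall is 4 mm thick and the rim is all at one height
- rim2: second stretch, the half of that straight leg next to the nose, 54 mm long (34 mm of unnamed rim lie between rim1 and rim2)
- rim3: third stretch, first 45-degree piece of the half-round nose, arc 49 mm long, radius 62 mm; origin on the arc itself, x axis tangent there
- rim4: fourth stretch, second 45-degree piece of the nose, as rim3
- rim5: fifth stretch, third 45-degree piece of the nose, as rim3
- rim6: sixth stretch, last 45-degree piece of the nose, as rim3
- rim7: seventh stretch, the half of the plain straight leg next to the nose, 54 mm long (34 mm of unnamed rim lie between rim7 and rim8)
- rim8: eighth and last stretch, the last 20 mm at the free end of the plain leg
- foam: dark grey soft foam pad, 230 x 180 x 30 mm, lying still on the bench, the cover nested in a pocket in its middle; origin at the centre of its underside on the bench, z up, x from the cover's open side towards its round nose, the hinge lugs on its +y side
- file: bystander: flat file with an orange handle lying on the bench beside the pad, 255 mm long (along its x axis, handle at -x, from -125 to +130 mm), 22 mm thick at the handle; origin on the bench below it
- pulley: bystander: loose steel V-belt pulley, 64 mm diameter, 34 mm high over its hub, lying on the bench beside the pad; origin at the centre of its underside
- jar: bystander: small glass jar of blue marking paint with black lid, 48 mm diameter, 58 mm high, standing on the bench; origin at the centre of its underside

How it is judged (in metres and radians):
On the way, in this order (a step that is already met when the one before it is completed fails the run):
1. fingertips touch the rim stretch rim1 (contact force between the fingers and rim1 above 0.2 N), for 0.04 s.
2. fingertips touch the rim stretch rim2 (contact force between the fingers and rim2 above 0.2 N), for 0.04 s.
3. fingertips touch the rim stretch rim3 (contact force between the fingers and rim3 above 0.2 N), for 0.04 s.
4. fingertips touch the rim stretch rim4 (contact force between the fingers and rim4 above 0.2 N), for 0.04 s.
5. fingertips touch the rim stretch rim5 (contact force between the fingers and rim5 above 0.2 N), for 0.04 s.
6. fingertips touch the rim stretch rim6 (contact force between the fingers and rim6 above 0.2 N), for 0.04 s.
7. fingertips touch the rim stretch rim7 (contact force between the fingers and rim7 above 0.2 N), for 0.04 s.
8. fingertips touch the rim stretch rim8 (contact force between the fingers and rim8 above 0.2 N), for 0.04 s.
At the end, for the whole second after the job is handed in: the rim has been felt from the lug end to the plain end, all eight stretches in order; the cover is released and back at rest height within 1.5 mm; file, pulley and jar at rest within 15 mm of where they were (value of joint cover between -0.0015 and 0.0015 m and distance of each of file, pulley, jar from where it was at the start of the episode below 0.015 m and linear speed of each of file, pulley, jar below 0.02 m/s); the robot touches nothing.
It fails at once if the cover is pressed or knocked with more than 15 N (contact force between any of the fingers, the arm and cover above 15 N).
It fails at once if the cover is lifted more than 3 mm (value of joint cover below -0.003 m).
It fails at once if a bystander is moved more than 15 mm (distance of any of file, pulley, jar from where it was at the start of the episode above 0.015 m).
It also fails if it takes over 51 s, if anything falls off the work surface, if the arm or the gripper's body presses on something with over 40 N, if the wrist force passes 120 N, or if a joint passes its speed limit or range.

### The arm

A 6-joint arm with a two-finger parallel gripper is mounted at the origin on the work surface. World frame = base frame: x ahead of the robot, y to its left, z up, the work surface at z = 0. Lengths are in mm, angles in rad, forces in N, time in s.
With the tool pointing down it reaches from about 375 to 975 mm from the base axis. Payload 3.8 kg.
Tool frame: the origin (TCP) lies between the finger pads; the fingertips stand 19 mm ahead of it and the grasp point (between the pads) is the TCP; z points along the fingers, y is the direction in which the jaws open and shut (so a half turn about z gives the same grasp; the last joint's range is limited). The gripper opens to 85 mm and grips with 20 to 120 N. Pads are 22 mm wide; open, the fingers measure 114 mm over their backs; the gripper's body (76 mm by 85 mm) begins 54 mm behind the grasp point. The pads swing forward as they close: fully open they stand 13 mm farther back than shut.
Start: joints at [1.063, 0.264, 1.604, -0, 1.274, -0.037], TCP at [306.177, 601.56, 250.28] pointing down, gripper open.
Joint ranges: [-2.63, 2.63], [-0.94, 2.18], [0.31, 2.57], [-1.31, 4.45], [0, 2.66], [-2.55, 2.55]. Speed limits (rad/s): [2.57, 2.57, 3.14, 3.14, 3.14, 3.14].

### API

Orientations are given as a unit quaternion [w, x, y, z].
In Python, from cell import read_state, grab_frame, robot, cut_out gives the robot as it stands.
- The arm moves only by the tool servo_tool, never from a script. Its argument "steps" is a list of rows, each an object with "dr": the turn, a rotation vector about the world's x, y, z in units of 1.5 rad (1.0 is 1.5 rad), a list of three; "linear": the shift along the world's x, y, z in units of 0.12 m (1.0 is 0.12 m), a list of three; "claw": the gripper's target within -1 to 1 (fully open at 1, half-way at 0, shut at -1). In form: [{"dr": [rx, ry, rz], "linear": [tx, ty, tz], "claw": claw}, ...]. A call has 1 to 5 rows; each row is the pose to reach, as a shift and turn from the pose commanded when the call began; what a row does not reach only later rows make up. A row lasts 1/10 s, in which the tool goes at most 50 mm and 8.59 degrees, less where a joint would pass 70% of its speed; a pose out of reach is approached as far as the arm can. A call with a number of a shift or a turn outside -1 to 1 is refused whole. A call with a gripper value outside its range is refused whole. The fingers move at their own pace and stop on an object; the grip force is fixed at half the most. Time passes only in rows, so rows that repeat a pose let the fingers close. It gives the time, the measured TCP pose, the force and the opening at its end, in the units of the state.
- read_state(): the state, without advancing time (a new reading comes with each control period).
- grab_frame(name): name is "scene" or "top"; returns a dict with "color" (420x560x3 uint8, red, green, blue), "depth" (420x560 float32, mm along the optical axis (not along the pixel's ray), 0 where there is no reading), "fov_y" (degrees; the focal length in pixels is half the picture's height over the tangent of half this angle, whatever the lens; pixels are square), "cx", "cy" (the principal point, pixels), "position" and "orientation" of the camera in the world. Camera axes: x right, y up, looking along -z (the intrinsics and any distortion apply to the point x, -y, -z); pixel columns grow to the right and rows downward; lengths in mm; the calibration is good to about 2 mm. A picture is of the moment at which its call begins.
- robot.sign_off(): hands the job in, once; it reports no verdict.
Trained networks look in the newest picture that a camera, given by its name, has taken for a name from the list of things; names that differ only in an ending like _2 or _b are one class to them, and where a whole thing is asked for, a point or a joint stands for the part that bears it (a point fixed in the world has none). Each returns a list of dicts, best first, with "confidence" (0 to 1); they miss things now and then, are a little off and sometimes report something else, mostly with a low value. They report only what shows in the picture. A call takes as long as a camera call.
- cut_out(camera, name): "mask" (420x560 bool, what is visible of it) and "extent" ([left, top, right, bottom] in pixels, round what is visible of it).
The state is a dict: "clock": time; "qpos": joint angles; "qvel": joint speeds; "joint_torque": joint torques, N m; "tool_pos": TCP position; "ee_rot": TCP orientation; "ft_force": force on the tool from outside, world axes, zero at the start; "torque": the same for the moment, N m; "finger_gap": finger opening in mm.
Only numpy, scipy, OpenCV 4.12 (cv2) and the standard library are available. Lean on these libraries where they do the work, as an engineer would, in place of code of your own. Each camera call takes 0.05 s, during which the arm holds its last target.

## Working session

There is one attempt and no reset: what is moved stays moved. The work goes in short steps, Python scripts to look and compute and a tool call to move; the robot and the scene stay as the last step left them, time stands still between calls to the robot, and variables do not carry over. Pictures are saved under pics/ and viewed, and the job is handed in when it is done.

Besides the shell and the picture viewer there is one more tool, called after "Request:" as a command line: name --argument value ..., lists and objects as JSON in quotes. servo_tool: Moves the arm, as the interface text tells. Its arguments: {"type":"object","properties":{"steps":{"type":"array"}},"required":["steps"]}

```bash
mkdir -p pics; cat > h.py <<'E'
import numpy as np,cv2
from scipy.spatial.transform import Rotation as R
from cell import *
def cloud(f):
    d=f['depth'];h,w=d.shape
    fl=h/2/np.tan(np.radians(f['fov_y'])/2)
    u,v=np.meshgrid(np.arange(w),np.arange(h))
    p=np.stack([(u-f['cx'])/fl*d,-(v-f['cy'])/fl*d,-d],-1)
    q=f['orientation'];r=R.from_quat([q[1],q[2],q[3],q[0]])
    return p.reshape(-1,3)@r.as_matrix().T.reshape(3,3)+np.array(f['position']) 
E
python3 - <<'E'
from h import *
s=read_state();print(s)
for n in ('top','scene'):
    f=grab_frame(n);print({k:v for k,v in f.items() if k not in('color','depth')})
    cv2.imwrite(f'pics/{n}0.png',f['color'][:,:,::-1]);np.savez(f'{n}0.npz',**f)
    for o in('cover','file','pulley','jar','foam','rim1','rim_start'):
        try:print(n,o,[(round(x['confidence'],2),x['extent']) for x in cut_out(n,o)][:3])
        except Exception as e:print(o,e)
E
```

```text
{'clock': 0.0, 'qpos': array([ 1.06310472e+00,  2.64741741e-01,  1.60537787e+00,  3.29065760e-05,
        1.27368011e+00, -3.68880533e-02]), 'qvel': array([-0.00197186,  0.00183734,  0.00037041, -0.0007747 , -0.00113773,
        0.0004818 ]), 'joint_torque': array([-1.38776311e-03, -5.15103221e+01, -3.67311502e+01, -1.23737436e-04,
        1.28467492e-02,  1.78383823e-05]), 'tool_pos': array([305.83447214, 600.97260703, 248.96756719]), 'ee_rot': array([-3.11928694e-04,  2.33238261e-01,  9.72418992e-01, -1.05864492e-03]), 'ft_force': array([ 0.40764302,  0.02862376, -0.6498887 ]), 'torque': array([ 0.00049616, -0.02462882,  0.03389538]), 'finger_gap': 85.69357407940005}
{'fov_y': 51.31417569603539, 'cx': 273.3413571756482, 'cy': 207.01649338251497, 'position': array([405.87471286, 101.63628644, 952.20037835]), 'orientation': array([-0.69685217, -0.0595339 ,  0.06327601,  0.71193322])}
top cover [(0.63, [254.4, 161.2, 351.6, 248.9]), (0.58, [324.8, 210.4, 338.3, 231.0])]
top file [(0.75, [309.2, 213.4, 400.4, 302.8]), (0.24, [215.1, 157.4, 242.6, 183.7])]
top pulley [(0.95, [252.2, 124
[... 359 characters left out ...]
m_start [(0.74, [254.3, 156.5, 350.9, 254.4]), (0.16, [323.3, 211.2, 338.5, 230.0])]
{'fov_y': 49.84511028263299, 'cx': 275.02307972186867, 'cy': 211.23992509443949, 'position': array([1138.56384759,  202.79655532,  468.59382076]), 'orientation': array([0.5424353 , 0.29906   , 0.36447584, 0.69533044])}
scene cover [(0.85, [182.8, 183.7, 313.3, 265.6])]
scene file []
scene pulley [(0.76, [246.9, 304.3, 293.4, 348.8])]
scene jar [(0.63, [324.9, 256.3, 359.5, 308.9])]
scene foam [(0.65, [153.9, 182.1, 332.9, 308.7])]
scene rim1 [(0.95, [246.2, 227.8, 275.2, 263.3]), (0.79, [193.8, 199.7, 214.1, 231.8]), (0.76, [185.6, 230.9, 217.7, 267.7])]
scene rim_start [(0.62, [186.7, 185.0, 313.7, 266.7])]
```

```bash
python3 - <<'E'
from h import *
a=cv2.imread('pics/top0.png')[100:320,190:430];cv2.imwrite('pics/topz.png',cv2.resize(a,None,fx=2.7,fy=2.7,interpolation=cv2.INTER_CUBIC))
E
```

```text
(no output)
```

View pics/topz.png

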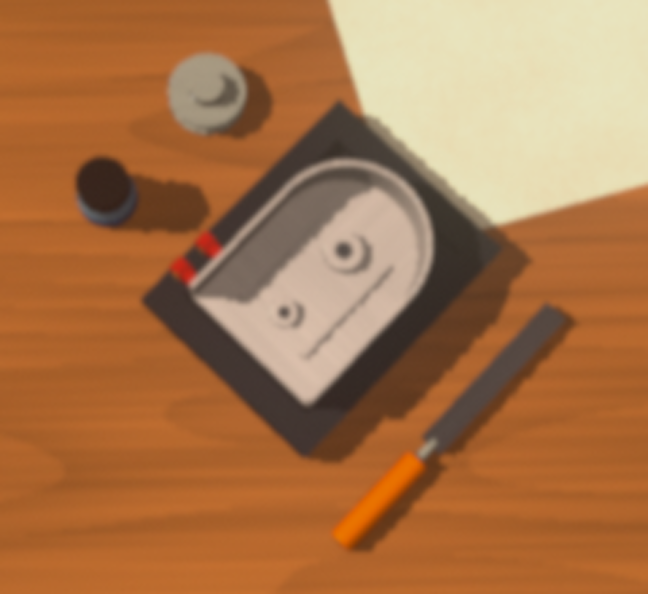

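View pics/scene0.png

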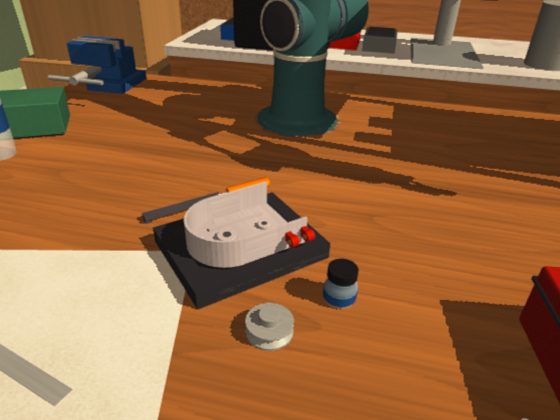

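View pics/top0.png

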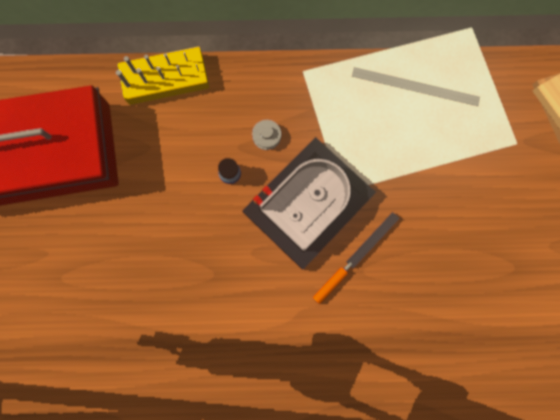

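The top view shows the cover at about (303,205), with the red lugs at (263,195), the nose pointing up and right, the jar at (229,171), the pulley at (267,135) and the file at (360,258). Next I fit the rim from the depth data.

```bash
cat > fit.py <<'E'
from h import *
from scipy.optimize import least_squares
def sd(p,c,th):  # local: x nose dir from cover centre; distance to centreline
    d=p-c;x=d[:,0]*np.cos(th)+d[:,1]*np.sin(th);y=-d[:,0]*np.sin(th)+d[:,1]*np.cos(th)
    xl=np.clip(x,-85,23); dl=np.hypot(x-xl,np.abs(y)-62)
    da=np.abs(np.hypot(x-23,y)-62)
    return np.where(x>23,da,dl)
if __name__=='__main__':
  for n in('top','scene'):
    f=dict(np.load(n+'0.npz'));f['fov_y']=float(f['fov_y']);f['cx']=float(f['cx']);f['cy']=float(f['cy'])
    P=cloud(f);C=f['color'].reshape(-1,3).astype(int)
    ok=(f['depth'].ravel()>0)
    reg=ok&(abs(P[:,0]-520)<250)&(abs(P[:,1]-60)<250)
    fo=P[reg]
    red=reg&(C[:,0]>130)&(C[:,1]<60)&(C[:,2]<60)&(P[:,2]>35)&(P[:,2]<75)
    print(n,'red',red.sum(),np.median(P[red],0))
    for lo,hi in((64,69),(69,72),(72,75),(75,80)):print(lo,hi,((fo[:,2]>lo)&(fo[:,2]<hi)).sum())
    m=reg&(P[:,2]>66)&(P[:,2]<82); Q=P[m]; Q=Q[np.hypot(*(Q[:,:2]-np.median(Q[:,:2],0)).T)<140]
    bench=P[reg&(P[:,2]<12)];print('bench z',np.median(bench[:,2]),'n',len(Q),np.median(Q[:,2]))
    best=None
    for t0 in np.arange(0,6.28,.5):
      r=least_squares(lambda v:sd(Q[:,:2],v[:2],v[2]),[*np.median(Q[:,:2],0),t0],loss='soft_l1',f_scale=2)
      if best is None or r.cost<best.cost:best=r
    print('fit',best.x,best.cost/len(Q),'p50/90',np.percentile(sd(Q[:,:2],best.x[:2],best.x[2]),[50,90]))
    v=best.x;d=Q[:,:2]-v[:2];x=d[:,0]*np.cos(v[2])+d[:,1]*np.sin(v[2]);print('xr',x.min(),x.max())
    ys=-d[:,0]*np.sin(v[2])+d[:,1]*np.cos(v[2]);print('yr',np.percentile(ys,[0,5,95,100]))
    for o in('file','pulley','jar','foam'):
      for c in cut_out(n,o)[:1]:
        q=P[c['mask'].ravel()&ok];print(o,round(c['confidence'],2),np.median(q,0).round(),q.min(0).round(),q.max(0).round())
E
python3 fit.py
```

```text
top red 90 [588.49178946 118.27955508  60.17848862]
64 69 75
69 72 69
72 75 274
75 80 105
bench z 0.28191263935099187 n 504 73.59264824521915
fit [577.71627273  18.31489908   5.49333893] 0.7914545034147541 p50/90 [1.20722165 2.03035995]
xr -84.01248430143679 87.39525015218052
yr [-63.76378051 -62.91774805  63.66001785  64.25349092]
file 0.75 [455. -77.  15.] [ 362. -176.   -5.] [550.  16.  26.]
pulley 0.95 [730. 107.  23.] [704.  76.   1.] [765. 137.  41.]
jar 0.83 [642. 187.  57.] [625. 168.  -2.] [669. 211.  62.]
foam 0.63 [575.  20.  31.] [ 437. -123.   -4.] [730. 162.  79.]
scene red 200 [589.03934905 120.21078128  58.07785598]
64 69 534
69 72 359
72 75 445
75 80 0
bench z -0.763964795593779 n 1134 71.23728959848944
fit [580.26780646  20.47975126   5.49471086] 0.7952231654796212 p50/90 [0.89378324 2.36517522]
xr -86.04091123102852 86.86219352927061
yr [-67.785495   -63.17196982  63.08978255  64.32276727]
pulley 0.76 [748. 111.  21.] [692.  73.  -1.] [769. 140.  36.]
jar 0.63 [665. 193.  39.] [555. 166.  -2.] [676. 218.  59.]
foam 0.65 [608.  24.  30.] [ 393. -125.   -3.] [725. 166.  74.]
```

```bash
python3 - <<'E'
import numpy as np
c=np.array([578.8,19.2]);th=5.494
pts=[]
L=lambda x,y:c+x*np.array([np.cos(th),np.sin(th)])+y*np.array([-np.sin(th),np.cos(th)])
S=54-3+57 # unused
path=[(x,62) for x in np.linspace(-79,23,11)]+[(23+62*np.sin(a),62*np.cos(a)) for a in np.linspace(0,np.pi,21)[1:]]+[(x,-62) for x in np.linspace(23,-79,11)[1:]]
W=np.array([L(*p) for p in path]);np.save('W.npy',W)
s=np.array([306.2,601.6])
print('start',W[0],'shift/120',(W[0]-s)/120)
for i in range(0,len(W)-1,5):
    print(i,W[i].round(1),[list(((W[j]-W[i])/120).round(3)) for j in range(i+1,min(i+6,len(W)))])
E
```

```text
start [567.15685604 118.94686561] shift/120 [ 2.17464047 -4.02210945]
0 [567.2 118.9] [[np.float64(0.06), np.float64(-0.06)], [np.float64(0.12), np.float64(-0.121)], [np.float64(0.18), np.float64(-0.181)], [np.float64(0.24), np.float64(-0.241)], [np.float64(0.299), np.float64(-0.302)]]
5 [603.1  82.7] [[np.float64(0.06), np.float64(-0.06)], [np.float64(0.12), np.float64(-0.121)], [np.float64(0.18), np.float64(-0.181)], [np.float64(0.24), np.float64(-0.241)], [np.float64(0.299), np.float64(-0.302)]]
10 [639.   46.5] [[np.float64(0.052), np.float64(-0.062)], [np.float64(0.095), np.float64(-0.131)], [np.float64(0.125), np.float64(-0.206)], [np.float64(0.144), np.float64(-0.285)], [np.float64(0.15), np.float64(-0.366)]]
15 [657.    2.6] [[np.float64(-0.007), np.float64(-0.081)], [np.float64(-0.026), np.float64(-0.16)], [np.float64(-0.057), np.float64(-0.234)], [np.float64(-0.1), np.float64(-0.303)], [np.float64(-0.153), np.float64(-0.365)]]
20 [638.7 -41.1] [[np.float64(-0.062), np.float64(-0.052)], [np.float64(-0.131), np.float64(-0.095)], [np.float64(-0.206), np.float64(-0.125)], [np.float64(-0.285), np.float64(-0.144)], [np.float64(-0.366), np.float64(-0.15)]]
25 [594.8 -59.1] [[np.float64(-0.081), np.float64(0.007)], [np.float64(-0.16), np.float64(0.026)], [np.float64(-0.234), np.float64(0.057)], [np.float64(-0.303), np.float64(0.1)], [np.float64(-0.365), np.float64(0.153)]]
30 [551.  -40.8] [[np.float64(-0.06), np.float64(0.06)], [np.float64(-0.12), np.float64(0.121)], [np.float64(-0.18), np.float64(0.181)], [np.float64(-0.24), np.float64(0.241)], [np.float64(-0.299), np.float64(0.302)]]
35 [515.1  -4.6] [[np.float64(-0.06), np.float64(0.06)], [np.float64(-0.12), np.float64(0.121)], [np.float64(-0.18), np.float64(0.181)], [np.float64(-0.24), np.float64(0.241)], [np.float64(-0.299), np.float64(0.302)]]
```

Request:
servo_tool --steps '[{"dr": [0,0,0],"linear": [0.2,-0.35,0],"claw": -1},{"dr": [0,0,0],"linear": [0.4,-0.7,0],"claw": -1},{"dr": [0,0,0],"linear": [0.55,-1,0],"claw": -1},{"dr": [0,0,0],"linear": [0.55,-1,0],"claw": -1}]'

```text
clock: 1.6
tool_pos: [374.1, 477.7, 250.3]
ee_rot: [0.001, 0.235, 0.972, -0.001]
ft_force: [0.7, 0.4, 0.4]
finger_gap: 28.2
```

Request:
servo_tool --steps '[{"dr": [0,0,0],"linear": [0.18,-0.33,0],"claw": -1},{"dr": [0,0,0],"linear": [0.36,-0.66,0],"claw": -1},{"dr": [0,0,0],"linear": [0.54,-1,0],"claw": -1},{"dr": [0,0,0],"linear": [0.54,-1,0],"claw": -1}]'

```text
clock: 2.0
tool_pos: [439.0, 358.2, 250.5]
ee_rot: [0.001, 0.235, 0.972, -0.001]
ft_force: [0.6, 0.9, -1.2]
finger_gap: 0.2
```

Request:
servo_tool --steps '[{"dr": [0,0,0],"linear": [0.18,-0.33,0],"claw": -1},{"dr": [0,0,0],"linear": [0.36,-0.66,0],"claw": -1},{"dr": [0,0,0],"linear": [0.54,-1,0],"claw": -1},{"dr": [0,0,0],"linear": [0.54,-1,0],"claw": -1}]'

```text
clock: 2.4
tool_pos: [503.9, 238.6, 250.5]
ee_rot: [0.001, 0.235, 0.972, -0.0]
ft_force: [-0.6, 1.0, -0.2]
finger_gap: 0.1
```

Request:
servo_tool --steps '[{"dr": [0,0,0],"linear": [0.18,-0.33,0],"claw": -1},{"dr": [0,0,0],"linear": [0.36,-0.66,-0.2],"claw": -1},{"dr": [0,0,0],"linear": [0.545,-1,-0.5],"claw": -1},{"dr": [0,0,0],"linear": [0.545,-1,-0.8],"claw": -1},{"dr": [0,0,0],"linear": [0.545,-1,-0.8],"claw": -1}]'

```text
clock: 2.9
tool_pos: [563.1, 120.9, 147.9]
ee_rot: [-0.006, 0.234, 0.972, -0.002]
ft_force: [-1.9, 1.0, -1.0]
finger_gap: 0.1
```

```bash
python3 - <<'E'
from h import *
f=grab_frame('scene');s=read_state();print(s['clock'],s['tool_pos'],s['ft_force'],s['finger_gap'],s['ee_rot'])
cv2.imwrite('pics/s1.png',cv2.resize(f['color'][120:330,140:420,::-1],None,fx=2.7,fy=2.7))
P=cloud(f);np.save('P1.npy',P)
E
```

```text
2.95 [564.51025908 122.0326087  150.93048218] [-0.70778186  0.17513381 -0.50871948] 0.16080921080234953 [-0.00376939  0.23361628  0.97232095 -0.0010957 ]
```

View pics/s1.png

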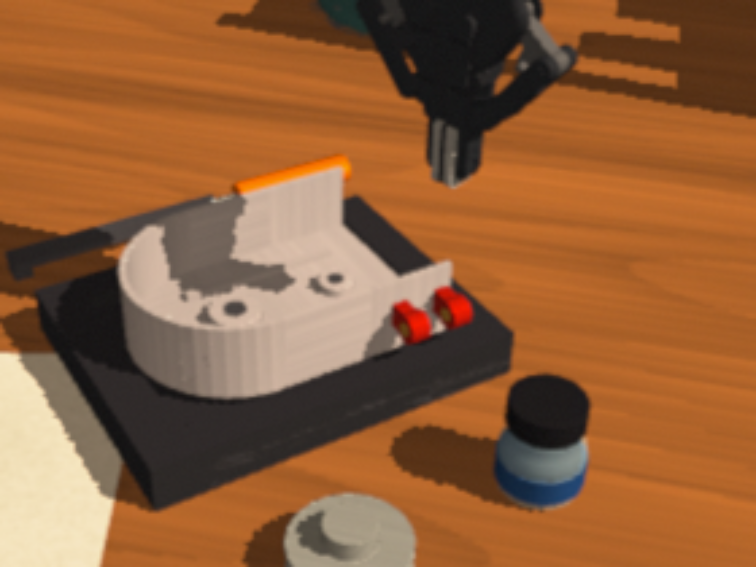

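The closed fingertips are above the lug-leg end: tip at crop pixel (450,182), rim end at (450,265). I'll come down to just above the rim.

Request:
servo_tool --steps '[{"dr": [0,0,0],"linear": [0,-0.022,-0.15],"claw": -1},{"dr": [0,0,0],"linear": [0,-0.022,-0.3],"claw": -1},{"dr": [0,0,0],"linear": [0,-0.022,-0.4],"claw": -1},{"dr": [0,0,0],"linear": [0,-0.022,-0.4],"claw": -1},{"dr": [0,0,0],"linear": [0,-0.022,-0.4],"claw": -1}]'

```text
clock: 3.45
tool_pos: [567.8, 120.0, 107.6]
ee_rot: [0.001, 0.233, 0.973, 0.0]
ft_force: [0.3, -0.3, 0.5]
finger_gap: 0.1
```

```bash
python3 - <<'E'
from h import *
f=grab_frame('scene');s=read_state();print(s['clock'],s['tool_pos'],s['ft_force'],s['finger_gap'],s['ee_rot'])
cv2.imwrite('pics/s2.png',cv2.resize(f['color'][120:330,140:420,::-1],None,fx=2.7,fy=2.7))
E
```

```text
3.5 [568.08655567 119.85360405 107.86120151] [ 0.80400665 -0.17184456  0.32984905] 0.05689493350980633 [1.03873541e-03 2.32793435e-01 9.72525513e-01 5.14419255e-04]
```

View pics/s2.png

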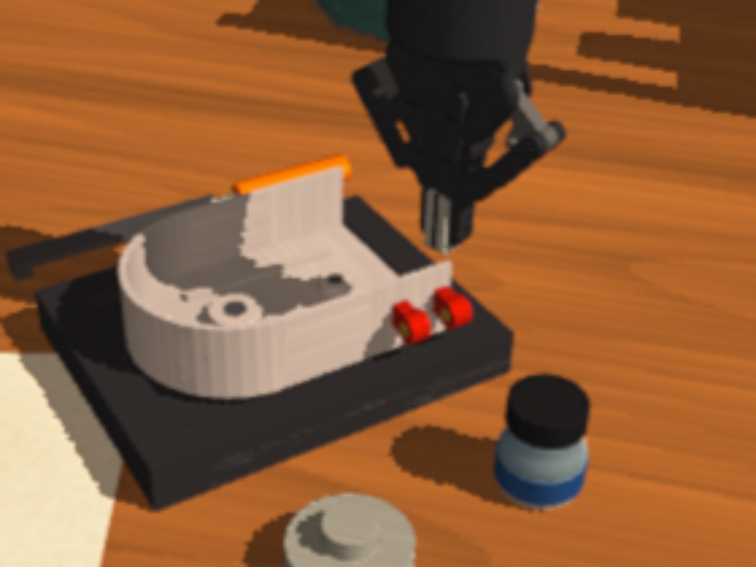

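The tip (440,245) hangs just above the rim end (445,265). I'll descend slowly from here.

Request:
servo_tool --steps '[{"dr": [0,0,0],"linear": [0,0,-0.05],"claw": -1},{"dr": [0,0,0],"linear": [0,0,-0.08],"claw": -1},{"dr": [0,0,0],"linear": [0,0,-0.09],"claw": -1},{"dr": [0,0,0],"linear": [0,0,-0.1],"claw": -1},{"dr": [0,0,0],"linear": [0,0,-0.1],"claw": -1}]'

```text
clock: 4.0
tool_pos: [567.0, 118.8, 94.0]
ee_rot: [-0.0, 0.233, 0.972, -0.0]
ft_force: [-0.0, -0.7, -0.5]
finger_gap: -0.2
```

Request:
servo_tool --steps '[{"dr": [0,0,0],"linear": [0,0,-0.01],"claw": -1},{"dr": [0,0,0],"linear": [0,0,-0.015],"claw": -1},{"dr": [0,0,0],"linear": [0,0,-0.015],"claw": -1}]'

```text
clock: 4.3
tool_pos: [567.3, 118.9, 92.6]
ee_rot: [0.0, 0.233, 0.972, 0.0]
ft_force: [0.2, -0.4, 1.5]
finger_gap: -0.1
```

Request:
servo_tool --steps '[{"dr": [0,0,0],"linear": [0,0,-0.006],"claw": -1},{"dr": [0,0,0],"linear": [0,0,-0.012],"claw": -1},{"dr": [0,0,0],"linear": [0,0,-0.012],"claw": -1}]'

```text
clock: 4.6
tool_pos: [567.3, 118.9, 91.3]
ee_rot: [0.0, 0.233, 0.972, 0.0]
ft_force: [-1.1, -0.4, 3.0]
finger_gap: -0.1
```

```bash
python3 - <<'E'
from h import *
s=read_state();print(s['clock'],s['tool_pos'],s['ft_force'])
E
```

```text
4.6 [567.32198476 118.91705357  91.31312221] [-1.12268243 -0.39707275  2.95884445]
```

Contact is at about TCP z = 93, with a force of about 3–4 N. I'll start sliding along the lug leg.

Request:
servo_tool --steps '[{"dr": [0,0,0],"linear": [0.06,-0.06,0],"claw": -1},{"dr": [0,0,0],"linear": [0.12,-0.121,0],"claw": -1},{"dr": [0,0,0],"linear": [0.18,-0.181,0],"claw": -1},{"dr": [0,0,0],"linear": [0.24,-0.241,0],"claw": -1},{"dr": [0,0,0],"linear": [0.3,-0.302,0],"claw": -1}]'

```text
clock: 5.1
tool_pos: [604.0, 81.9, 91.1]
ee_rot: [-0.0, 0.233, 0.972, 0.0]
ft_force: [-1.8, 2.1, 2.5]
finger_gap: 0.0
```

Request:
servo_tool --steps '[{"dr": [0,0,0],"linear": [0.06,-0.06,0],"claw": -1},{"dr": [0,0,0],"linear": [0.12,-0.121,-0.002],"claw": -1},{"dr": [0,0,0],"linear": [0.18,-0.181,-0.002],"claw": -1},{"dr": [0,0,0],"linear": [0.24,-0.241,-0.002],"claw": -1},{"dr": [0,0,0],"linear": [0.299,-0.302,-0.002],"claw": -1}]'

```text
clock: 5.6
tool_pos: [639.6, 45.9, 90.8]
ee_rot: [-0.0, 0.233, 0.972, 0.0]
ft_force: [-1.8, 2.5, 4.5]
finger_gap: 0.3
```

Request:
servo_tool --steps '[{"dr": [0,0,0],"linear": [0.052,-0.062,0],"claw": -1},{"dr": [0,0,0],"linear": [0.095,-0.131,0],"claw": -1},{"dr": [0,0,0],"linear": [0.125,-0.206,0],"claw": -1},{"dr": [0,0,0],"linear": [0.144,-0.285,0],"claw": -1},{"dr": [0,0,0],"linear": [0.15,-0.366,0],"claw": -1}]'

```text
clock: 6.1
tool_pos: [657.7, 1.8, 91.0]
ee_rot: [0.001, 0.233, 0.972, 0.0]
ft_force: [0.7, 3.3, 4.1]
finger_gap: 0.0
```

```bash
python3 - <<'E'
from h import *
f=grab_frame('scene');s=read_state();print(s['clock'],s['tool_pos'],s['ft_force'],s['finger_gap'],s['ee_rot'])
cv2.imwrite('pics/s3.png',cv2.resize(f['color'][120:330,140:420,::-1],None,fx=2.7,fy=2.7))
E
```

```text
6.15 [6.57727824e+02 2.19053400e-01 9.10304789e+01] [ 0.96263163 -0.77027819  2.66269653] 0.3894227877791535 [ 7.30709903e-04  2.33490846e-01  9.72358648e-01 -3.88635358e-04]
```

View pics/s3.png

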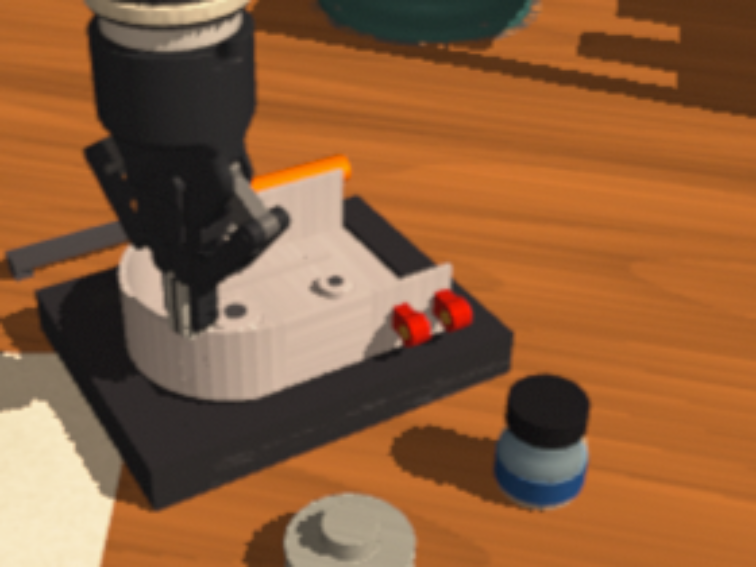

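The tips sit on the nose rim at crop pixel (190,330), and contact is steady. Continuing.

Request:
servo_tool --steps '[{"dr": [0,0,0],"linear": [-0.007,-0.081,0],"claw": -1},{"dr": [0,0,0],"linear": [-0.026,-0.16,0],"claw": -1},{"dr": [0,0,0],"linear": [-0.057,-0.234,0],"claw": -1},{"dr": [0,0,0],"linear": [-0.1,-0.303,0],"claw": -1},{"dr": [0,0,0],"linear": [-0.153,-0.365,0],"claw": -1}]'

```text
clock: 6.65
tool_pos: [638.6, -42.2, 91.0]
ee_rot: [0.0, 0.233, 0.972, -0.0]
ft_force: [1.4, 2.3, 3.8]
finger_gap: 0.0
```

Request:
servo_tool --steps '[{"dr": [0,0,0],"linear": [-0.062,-0.052,0],"claw": -1},{"dr": [0,0,0],"linear": [-0.131,-0.095,0],"claw": -1},{"dr": [0,0,0],"linear": [-0.206,-0.125,0],"claw": -1},{"dr": [0,0,0],"linear": [-0.285,-0.144,0],"claw": -1},{"dr": [0,0,0],"linear": [-0.366,-0.15,0],"claw": -1}]'

```text
clock: 7.15
tool_pos: [594.2, -59.7, 91.0]
ee_rot: [0.0, 0.233, 0.972, -0.0]
ft_force: [2.9, -0.1, 3.6]
finger_gap: 0.6
```

Request:
servo_tool --steps '[{"dr": [0,0,0],"linear": [-0.081,0.007,0],"claw": -1},{"dr": [0,0,0],"linear": [-0.16,0.026,0],"claw": -1},{"dr": [0,0,0],"linear": [-0.234,0.057,0],"claw": -1},{"dr": [0,0,0],"linear": [-0.303,0.1,0],"claw": -1},{"dr": [0,0,0],"linear": [-0.365,0.153,0],"claw": -1}]'

```text
clock: 7.65
tool_pos: [550.1, -40.7, 90.8]
ee_rot: [-0.0, 0.233, 0.972, -0.0]
ft_force: [2.9, -2.6, 4.1]
finger_gap: -0.1
```

Request:
servo_tool --steps '[{"dr": [0,0,0],"linear": [-0.06,0.06,0],"claw": -1},{"dr": [0,0,0],"linear": [-0.12,0.121,0],"claw": -1},{"dr": [0,0,0],"linear": [-0.18,0.181,0],"claw": -1},{"dr": [0,0,0],"linear": [-0.24,0.241,0],"claw": -1},{"dr": [0,0,0],"linear": [-0.299,0.302,0],"claw": -1}]'

```text
clock: 8.15
tool_pos: [514.5, -4.0, 90.8]
ee_rot: [-0.0, 0.233, 0.972, -0.0]
ft_force: [2.3, -2.3, 4.6]
finger_gap: 0.2
```

Request:
servo_tool --steps '[{"dr": [0,0,0],"linear": [-0.06,0.06,0],"claw": -1},{"dr": [0,0,0],"linear": [-0.12,0.121,0],"claw": -1},{"dr": [0,0,0],"linear": [-0.18,0.181,0],"claw": -1},{"dr": [0,0,0],"linear": [-0.24,0.241,0],"claw": -1},{"dr": [0,0,0],"linear": [-0.3,0.302,0],"claw": -1}]'

```text
clock: 8.65
tool_pos: [478.5, 32.1, 90.8]
ee_rot: [-0.0, 0.233, 0.972, -0.0]
ft_force: [1.7, -0.6, 4.4]
finger_gap: 0.4
```

Request:
servo_tool --steps '[{"dr": [0,0,0],"linear": [-0.02,0.02,0],"claw": -1},{"dr": [0,0,0],"linear": [-0.02,0.02,0],"claw": -1},{"dr": [0,0,0],"linear": [-0.02,0.02,0],"claw": -1}]'

```text
clock: 8.95
tool_pos: [475.6, 34.7, 90.4]
ee_rot: [-0.001, 0.233, 0.972, 0.0]
ft_force: [-1.9, 2.0, 5.1]
finger_gap: -0.0
```

```bash
python3 - <<'E'
from h import *
s=read_state();print(s['clock'],s['tool_pos'],s['ft_force'])
f=grab_frame('scene')
cv2.imwrite('pics/s4.png',cv2.resize(f['color'][120:330,140:420,::-1],None,fx=2.7,fy=2.7))
E
```

```text
8.95 [475.63979783  34.66607155  90.42627588] [-1.87052347  1.96510167  5.05125778]
```

View pics/s4.png

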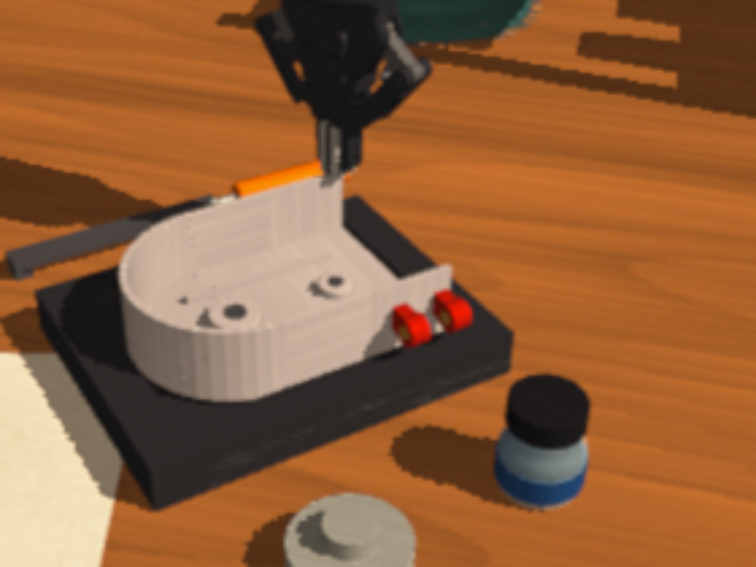

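The tip is on the plain leg's free end at crop pixel (338,178), still pressing with about 5 N. Lifting clear now.

Request:
servo_tool --steps '[{"dr": [0,0,0],"linear": [0,0,0.03],"claw": -1},{"dr": [0,0,0],"linear": [0,0,0.15],"claw": -1},{"dr": [0,0,0],"linear": [0,0,0.4],"claw": -1},{"dr": [0,0,0],"linear": [0,0,0.7],"claw": -1},{"dr": [0,0,0],"linear": [0,0,0.9],"claw": -1}]'

```text
clock: 9.5
tool_pos: [476.9, 33.5, 200.3]
ee_rot: [0.0, 0.233, 0.972, -0.0]
ft_force: [1.0, -0.3, 0.8]
finger_gap: 0.3
```

Request:
servo_tool --steps '[{"dr": [0,0,0],"linear": [-0.3,0,0.1],"claw": -1},{"dr": [0,0,0],"linear": [-0.6,0,0.1],"claw": -1},{"dr": [0,0,0],"linear": [-0.6,0,0.1],"claw": -1},{"dr": [0,0,0],"linear": [-0.6,0,0.1],"claw": -1},{"dr": [0,0,0],"linear": [-0.6,0,0.1],"claw": -1}]'

```text
clock: 10.0
tool_pos: [405.3, 33.8, 210.6]
ee_rot: [0.0, 0.233, 0.972, -0.0]
ft_force: [-0.3, 0.1, 0.6]
finger_gap: 0.3
```

```bash
cat > chk.py <<'E'
from h import *
s=read_state();print(s['clock'],s['tool_pos'],s['ft_force'])
import fit
f0=dict(np.load('scene0.npz'));f0={k:(float(v) if v.ndim==0 else v) for k,v in f0.items()}
f=grab_frame('scene');t=grab_frame('top');cv2.imwrite('pics/t5.png',t['color'][:,:,::-1])
A,B=cloud(f0),cloud(f)
m=fit.sd(A[:,:2],np.array([580.3,20.5]),5.494)<2.5
m&=(A[:,2]>66)&(A[:,2]<82);dd=(B-A)[m,2];print('rim dz median',np.median(dd),m.sum())
for n in('pulley','jar','file'):
  for c in cut_out('top',n)[:1]:print(n,c['extent'])
E
python3 chk.py
```

```text
10.0 [405.25547204  33.76377606 210.61117392] [-0.2760732   0.05426705  0.58315183]
rim dz median -0.032784166401199855 1030
pulley [253.3, 122.3, 279.8, 151.7]
jar [215.3, 161.7, 240.8, 183.4]
file [370.3, 213.7, 396.2, 237.2]
```

View pics/t5.png

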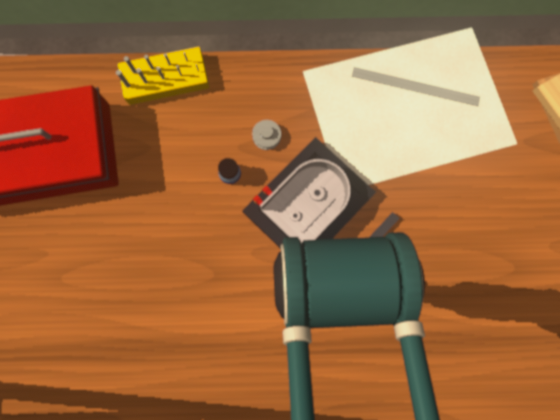

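The gripper is clear. The rim is back at its original height, and the pulley (266,135), jar (229,172) and visible file tip (397,218) are where they were.

```bash
python3 -c "
from cell import robot
print(robot.sign_off())"
```

```text
the job is handed in; nothing more can be done
None
```

I ran the closed fingertips along the whole rim in one continuous pass: from the free end of the lug leg, round the nose, to the free end of the plain leg. I then lifted clear and handed the job in at about 10 s.

- **Contact:** the upward force was about 2.5–5 N at every reading along the way. I only had readings between moves, about every 45 mm, so contact on all eight stretches is inferred from the steady height and force, not measured for each one.
- **Cover:** depth data before and after showed the rim back at its original height (median change -0.03 mm).
- **Bystanders:** the pulley and jar were unmoved in the last top view. The arm hid most of the file, but its visible tip was where it had been, and the file looked undisturbed in the scene view at the end of the slide.
- **Disagreement:** the two cameras' fits of the cover position differed by about 3 mm. I used a point between them.
- **Gripper:** it ended clear of everything, with wrist force readings within noise.

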